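# Close up the pin assortment case

## Robot

A 7-joint arm with a two-finger parallel gripper is mounted at the origin on a cart in front of the work surface, level with it; the furniture and walls round the work are solid. World frame = base frame: x ahead of the robot, y to its left, z up, the work surface at z = 0. Lengths are in m, angles in rad, forces in N, time in s.
With the tool pointing down it reaches from about 0.425 to 0.825 m from the base axis. Payload 3.6 kg.
Tool frame: the origin (TCP) lies midway between the tips of the shut fingers; the grasp point (between the pads) lies 19 mm behind it; z points along the fingers, y is the line along which they close (so a half turn about z gives the same grasp; the last joint's range is limited). The gripper opens to 93 mm and grips with 3 to 60 N. Pads are 15 mm wide; open, the fingers measure 128 mm over their backs; the gripper's body (75 mm by 188 mm) begins 65 mm behind the grasp point.
Start: joints at [-1.157, 0.615, -0.013, 1.423, 0.008, 1.103, -0.04], TCP at [0.277, 0.588, 0.219] pointing down, gripper open.
Joint ranges: [-3.12, 3.12], [-0.3, 2.06], [-1.34, 1.32], [0.26, 2.42], [-1.36, 4.5], [0.01, 1.98], [-2.84, 2.84]. Speed limits (rad/s): [2.79, 2.79, 3.14, 3.14, 3.14, 3.14, 3.14].

## Interface

Orientations are given as a unit quaternion [w, x, y, z].
In Python, from rig import arm gives the robot as it stands.
- The arm moves only by the shell command python3 -m crank 'ROWS' [OPENING]. ROWS is JSON, a list that holds one entry, the list of rows, each a list of 4 numbers: the shift along the world's x, y, z in mm, then the turn about the world's z in degrees. A call has 1 to 8 rows; each row shifts and turns the commanded pose from where the row before left it; what a row does not reach is not made up. A row lasts 1/12 s, in which the tool goes at most 41.7 mm and 7.16 degrees, less where a joint would pass 70% of its speed; a pose out of reach is approached as far as the arm can. A call with a gripper value outside its range is refused whole. OPENING is the opening, from -1 (shut) to 1 (fully open), set as the call begins (- or left out, the last holds). The fingers move at their own pace and stop on an object; the grip force is fixed at half the most. Time passes only in rows, so rows that do not move let the fingers close. It gives the time, the measured TCP pose, the force, the opening and the grip force at its end, in the units of the state.
- arm.state(): the state, without advancing time (a new reading comes with each control period).
- arm.capture(name): name is "scene" or "side" or "wrist"; returns a dict with "color" (420x560x3 uint8, red, green, blue), "range_z" (420x560 float32, m along the optical axis (not along the pixel's ray), 0 where there is no reading), "K" (3x3 intrinsics, pixels), "camera_from_world" (4x4, takes a point from world to camera coordinates); the wrist camera has in their place "hand_eye" (4x4, takes a point from camera to tool coordinates, whose origin is the TCP and whose axes are the flange's). Camera axes: x right, y down, z forward; pixel columns grow to the right and rows downward; lengths in m; the calibration is good to about 2 mm. A picture is of the moment at which its call begins: read the wrist's pose just before it.
- arm.hand_in(): hands the job in; it is judged then, once.
The state is a dict: "time": time; "joints": joint angles; "dq": joint speeds; "joint_torque": joint torques, N m; "ee_pos": TCP position; "orientation": TCP orientation; "ft_force": force on the tool from outside, world axes, zero at the start; "torque": the same for the moment, N m; "opening": finger opening in m; "grasp_force": force on a finger pad.
Only numpy, scipy, OpenCV 4.12 (cv2) and the standard library are available. Lean on these libraries where they do the work, as an engineer would, in place of code of your own. Each camera call takes 0.05 s, during which the arm holds its last target. There are 200 camera calls.

## Task

The pin assortment case on the bench has been left open. With your fingertips fold the upright metal hold-down flap flat over the compartments first, then swing the clear cover fully shut over it. Only push, gently: do not lift or shove the case, and leave the padlock, the tape roll and the dropper bottle where they are.

Things in the scene. Friction and masses are not known exactly. Their poses are not given: they have to be found in the camera images.
- pin_case: Flat grey assortment case of small compartments, 150 mm deep (x) by 230 mm wide (y), side walls 32 mm high, 46 mm with its cover shut, 5 kg, loose. Origin: centre of its underside; z up, -x its front, +y its left end, -y its right end. The cover is hinged along the back (+x), the flap along a partition near the middle. Behind the case a pegboard wall stands at x = 0.69 m.
- flap (a joint): Hold-down flap: plain aluminium sheet 100 mm (along case x) by 55 mm, 2.5 mm thick, with a 4 mm lip at its free edge. Value in rad: 0 = folded flat to the case's left over the middle compartments (its stop), 1.57 = upright, 1.75 = open stop, leaning to the right. A friction hinge holds it at any angle; about 1 N at the free edge moves it.
- flap_hinge (a point): Middle of the flap's hinge line, at (-20, -28.5, 31.5) mm in the case's frame; the line runs along case x.
- flap_edge (a point): Middle of the flap's free edge, 55 mm from flap_hinge. Folded flat it points to the case's left, at (-20, 26.5, 31.5) mm in the case's frame.
- pin_case_lid (a joint): Clear cover of the case, 150 x 230 mm, thin sheet with an 11 mm skirt round it, hinged along the back. Value in rad: 0 = fully shut (its stop), 1.57 = standing upright, 1.71 = open stop, leaning back. A friction hinge holds it at any angle; about 1 N at the free edge moves it.
- lid_hinge (a point): Middle of the cover's hinge line, at (77, 0, 32) mm in the case's frame; the line runs along case y.
- lid_edge (a point): Middle of the cover's free edge, on its outer face: at (-75.5, 0, 45.6) mm in the case's frame when shut, that is 152.5 mm out from the hinge line and 13.6 mm to the outer side of it. With the cover upright the outer face looks to the back (+x).
- padlock: Brass padlock, 69 x 45 x 19 mm, lying loose on the bench to the right of the case; bystander. Origin: centre of its underside.
- tape: Black tape roll, 57 mm across, 19 mm high, lying loose in front of the case to the right; bystander. Origin: centre of its underside.
- dropper: Small brown dropper bottle, 33 mm across, 102 mm high, standing loose behind the case to the right; bystander. Origin: centre of its underside.

How it is judged:
By the outcome, as a careful person would: the job done as asked, in the order asked, and still so for the second after the job is handed in, with the robot touching nothing.
It also fails if it takes over 48 s, if anything falls off the work surface, if the arm or the gripper's body presses on something with over 40 N, if the wrist force passes 120 N, or if a joint passes its speed limit or range.

## Working session

There is one attempt and no reset: what is moved stays moved. The work goes in short steps, Python scripts to look and compute and a shell command to move; the robot and the scene stay as the last step left them, time stands still between calls to the robot, and variables do not carry over. Pictures are saved under pics/ and viewed, at most 10 in all, crops included, and the job is handed in when it is done.

```bash
ls; mkdir -p pics
python3 - <<'E'
from rig import arm
import cv2,numpy as np
s=arm.state();print(s['time'],s['ee_pos'],s['orientation'],s['ft_force'],s['opening'])
for n in("scene","side"):
    c=arm.capture(n);np.savez(f"pics/{n}0.npz",**c)
    cv2.imwrite(f"pics/{n}0.png",c["color"][:,:,::-1]);print(n,np.round(np.linalg.inv(c["camera_from_world"]),3).tolist())
E
```

```text
pics
0.0 [0.27639313 0.58742606 0.21750156] [-2.57689517e-04  2.18095396e-01  9.75926617e-01 -1.25271712e-03] [-0.85695487  0.42815162  0.11338188] 0.09314186711792106
scene [[0.837, -0.246, 0.488, 0.053], [-0.546, -0.383, 0.745, -0.538], [0.004, -0.89, -0.455, 0.472], [0.0, 0.0, 0.0, 1.0]]
side [[-0.994, 0.092, -0.053, 0.575], [0.106, 0.81, -0.577, 0.644], [-0.011, -0.579, -0.815, 0.799], [0.0, 0.0, 0.0, 1.0]]
```

View pics/scene0.png

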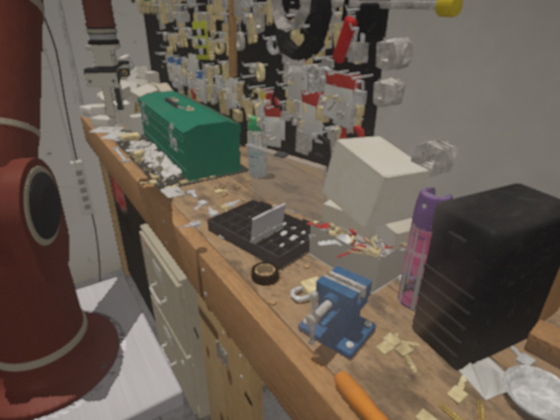

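View pics/side0.png

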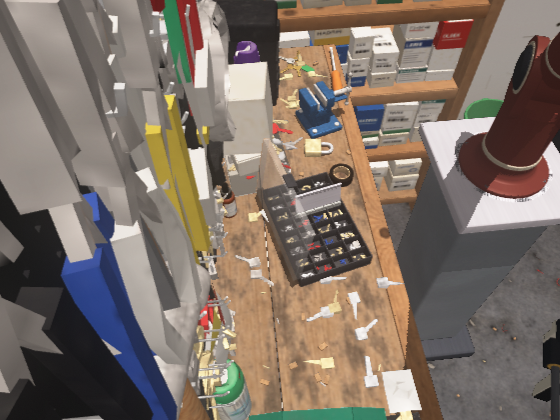

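The scene view shows the case at about (258,232) with the flap at (268,220). In the side view the case spans (262–371, 175–283), the upright cover is at (275,180) and the dropper is at (229,205). I'll zoom in on both.

Run:
```python
import cv2
a=cv2.imread("pics/side0.png")[130:295,215:385];b=cv2.imread("pics/scene0.png")[170:300,190:410]
cv2.imwrite("pics/z1.png",cv2.resize(a,None,fx=3.5,fy=3.5,interpolation=2));cv2.imwrite("pics/z2.png",cv2.resize(b,None,fx=3.5,fy=3.5,interpolation=2))
```

```text
(no output)
```

View pics/z1.png

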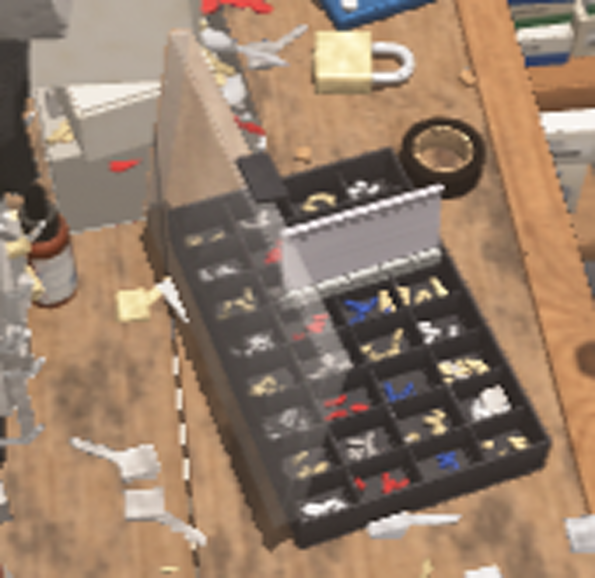

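View pics/z2.png

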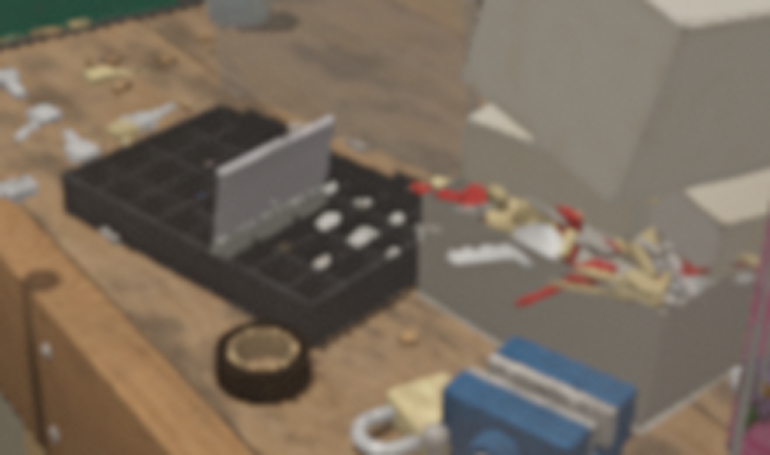

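The side zoom shows the rim corners at (550,445), (297,525), (168,210) and (392,152) in crop pixels. The flap top edge runs (285,233)–(442,188), and the cover's free edge runs (180,32)–(345,375) with its latch at (262,178). The scene zoom gives the rim at (65,180), (315,303), (420,190) and (225,108), and the flap top at (217,172)–(333,118).

```bash
cat > h.py <<'E'
import numpy as np
def ray(c,u,v):
    T=np.linalg.inv(c["camera_from_world"]);d=T[:3,:3]@np.linalg.inv(c["K"])@[u,v,1];return T[:3,3],d
def plane(c,u,v,z):
    o,d=ray(c,u,v);return o+d*(z-o[2])/d[2]
def tri(c1,p1,c2,p2):
    o,d=ray(c1,*p1);q,e=ray(c2,*p2);s=np.linalg.lstsq(np.stack([d,-e],1),q-o,rcond=None)[0]
    a,b=o+s[0]*d,q+s[1]*e;return (a+b)/2,np.linalg.norm(a-b)
E
python3 - <<'E'
from h import *
A=np.load("pics/side0.npz");B=np.load("pics/scene0.npz")
sa=lambda u,v:(u/3.5+215,v/3.5+130)
sb=lambda u,v:(u/3.5+190,v/3.5+170)
np.set_printoptions(precision=4,suppress=True)
R={}
for n,a,b in(("FL",(550,445),(65,180)),("BL",(297,525),(225,108)),("BR",(168,210),(420,190)),("FR",(392,152),(315,303))):
    p=plane(A,*sa(*a),.032);q=plane(B,*sb(*b),.032);print(n,p,q);R[n]=p
ctr=sum(R.values())/4
v=R["FL"]-R["FR"]+R["BL"]-R["BR"];w=R["BL"]-R["FL"]+R["BR"]-R["FR"]
print("ctr",ctr,"yaw from y",np.degrees(np.arctan2(-v[0],v[1])),"from x",np.degrees(np.arctan2(w[1],w[0])),np.linalg.norm(v)/2,np.linalg.norm(w)/2)
for n,a,b in(("flapfrontTop",(442,188),(217,172)),("flapbackTop",(285,233),(333,118)),("hf",(440,255),(215,245)),("hb",(290,295),(330,185))):
    print(n,*tri(A,sa(*a),B,sb(*b)))
for n,p in(("padlock",(345,62)),("tape",(443,152)),("dropper",(55,270))):print(n,plane(A,*sa(*p),.015))
for n,p in(("lidR",(180,32)),("lidmid",(262,155)),("lidL",(345,375))):
    # intersect with vertical plane through back line
    o,d=ray(A,*sa(*p));h=(R["BL"]+R["BR"])/2;nn=w/np.linalg.norm(w);nn[2]=0
    print(n,o+d*((h-o)@nn)/(d@nn))
# direct depth
for n,p in(("lidR",(190,60)),("lidm",(262,190)),("dropper",(50,270))):
    u,v=sa(*p);z=A["range_z"][int(v),int(u)];o,d=ray(A,u,v);print(n,z,o+d*z)
E
```

```text
FL [0.3636 0.2264 0.032 ] [0.3594 0.2119 0.032 ]
BL [0.5091 0.2596 0.032 ] [0.504  0.2488 0.032 ]
BR [0.5606 0.0371 0.032 ] [0.5492 0.0737 0.032 ]
FR [0.4159 0.0067 0.032 ] [0.4184 0.0018 0.032 ]
ctr [0.4623 0.1324 0.032 ] yaw from y 13.212278936916176 from x 12.367637999869487 0.2270785463579457 0.1485297898638494
flapfrontTop [0.4023 0.0815 0.0853] 0.0011331048818334598
flapbackTop [0.498  0.1031 0.0858] 0.0022405677086721897
hf [0.4014 0.0888 0.0311] 0.002723818707977923
hb [0.4972 0.1085 0.0341] 0.007347482682014285
padlock [ 0.431  -0.0896  0.015 ]
tape [ 0.3797 -0.0037  0.015 ]
dropper [0.633  0.0624 0.015 ]
lidR [0.5493 0.0826 0.2307]
lidmid [0.5225 0.2047 0.2759]
lidL [0.5003 0.3061 0.2541]
lidR 0.84042954 [0.5436 0.058  0.1844]
lidm 0.78334117 [0.5163 0.1537 0.1884]
dropper 0.9382759 [0.6339 0.0818 0.0416]
```

Run:
```python
import numpy as np
P=[]
for n in("side0","scene0"):
    A=np.load(f"pics/{n}.npz");z=A["range_z"];v,u=np.nonzero(z>0);z=z[v,u]
    T=np.linalg.inv(A["camera_from_world"]);p=(np.linalg.inv(A["K"])@np.stack([u,v,np.ones(len(u))]))*z
    P.append((T[:3,:3]@p).T+T[:3,3])
P=np.vstack(P)
# lid points in case frame
c=np.array([.4623,.1324]);t=np.radians(12.8);ex=np.array([np.cos(t),np.sin(t)]);ey=np.array([-ex[1],ex[0]])
X=(P[:,:2]-c)@ex;Y=(P[:,:2]-c)@ey
for a in np.arange(.05,.2,.015):
    m=(abs(Y)<.115)&(X>.03)&(X<.12)&(P[:,2]>a)&(P[:,2]<a+.015);print(round(a,3),m.sum(),np.round(np.percentile(X[m],[5,50,95]),3) if m.any() else "", P[m,2].max() if m.any() else "")
print("obstacles behind: min x per z,y")
for a in np.arange(.05,.6,.05):
    print(round(a,2),[ (lambda m:round(float(np.sort(P[m,0])[min(3,m.sum()-1)]),3) if m.any() else None)((X>.1)&(P[:,2]>a)&(P[:,2]<a+.05)&(P[:,1]>y)&(P[:,1]<y+.05)) for y in np.arange(-.05,.4,.05)])
m=(P[:,0]>.2)&(P[:,0]<.6)&(P[:,1]>.27)&(P[:,1]<.7)&(P[:,2]>.12);print("tall left",m.sum(),P[m].min(0) if m.any() else "",P[m].max(0) if m.any() else "")
```

```text
0.05 645 [0.079 0.085 0.087] 0.06499553344294162
0.065 648 [0.078 0.082 0.085] 0.079966651529356
0.08 694 [0.075 0.08  0.083] 0.09497563104085055
0.095 731 [0.072 0.078 0.08 ] 0.10999273256684583
0.11 740 [0.069 0.075 0.078] 0.1249607362375399
0.125 769 [0.067 0.073 0.076] 0.13998639175091876
0.14 804 [0.064 0.07  0.073] 0.15499653864276947
0.155 831 [0.064 0.068 0.071] 0.16997858990554882
0.17 1315 [0.053 0.063 0.068] 0.1849990818063314
0.185 416 [0.046 0.06  0.066] 0.1902843201651191
0.2 0  
obstacles behind: min x per z,y
0.05 [0.617, 0.59, 0.622, None, 0.684, None, 0.687, 0.684, 0.683]
0.1 [0.619, 0.59, 0.637, None, 0.651, 0.637, 0.638, 0.644, 0.625]
0.15 [None, 0.593, None, 0.643, 0.649, 0.631, 0.636, 0.644, 0.626]
0.2 [0.596, 0.595, 0.637, 0.624, 0.624, 0.624, 0.624, 0.641, 0.625]
0.25 [0.681, 0.646, 0.622, 0.625, 0.634, 0.628, 0.624, 0.623, 0.624]
0.3 [0.625, 0.632, 0.626, 0.623, 0.638, 0.631, 0.621, 0.623, 0.64]
0.35 [0.625, 0.629, 0.624, 0.625, 0.607, 0.608, 0.61, 0.613, 0.651]
0.4 [0.624, 0.629, 0.625, 0.627, 0.602, 0.595, 0.592, 0.614, 0.623]
0.45 [0.644, 0.639, 0.624, 0.612, 0.59, 0.594, 0.594, 0.595, 0.643]
0.5 [None, None, None, 0.621, 0.59, 0.592, 0.593, 0.594, 0.606]
0.55 [None, None, None, None, 0.602, 0.594, 0.593, 0.604, 0.606]
tall left 8780 [0.20455377 0.27016461 0.12000869] [0.59999489 0.69997675 0.56424432]
```

```bash
python3 - <<'E'
import numpy as np
for n in("side0","scene0"):
    A=np.load(f"pics/{n}.npz");z=A["range_z"];C=A["color"].astype(int)
    v,u=np.nonzero((z>0)&(C[:,:,1]>C[:,:,0]+30)&(C[:,:,1]>C[:,:,2]+10));z=z[v,u]
    T=np.linalg.inv(A["camera_from_world"]);p=(T[:3,:3]@((np.linalg.inv(A["K"])@np.stack([u,v,np.ones(len(u))]))*z)).T+T[:3,3]
    p=p[(p[:,0]<.66)&(p[:,1]>.25)&(p[:,1]<1.2)];print(n,len(p),np.percentile(p,[1,50,99],axis=0).round(3) if len(p) else "")
E
python3 -m crank '[[[0,0,15,7],[0,-30,10,7],[0,-40,0,7],[10,-40,0,7],[15,-38,0,7],[15,-38,0,3],[15,-38,0,0],[15,-38,0,0]]]' -1
```

```text
side0 3129 [[0.437 0.349 0.154]
 [0.618 0.486 0.173]
 [0.651 0.534 0.636]]
scene0 5493 [[0.433 0.453 0.013]
 [0.491 0.527 0.129]
 [0.623 1.041 0.175]]
time: 0.77
ee_pos: [0.3469, 0.3239, 0.2434]
orientation: [-0.0, -0.112, 0.994, -0.0]
ft_force: [1.2, 0.4, -0.1]
opening: 0.0445
grasp_force: 0.0
```

```bash
python3 -m crank '[[[15,-38,0,0],[15,-38,0,0],[15,-38,0,0],[15,-38,0,0],[15,-37,0,0],[15,-37,0,0],[16,-36,0,0],[0,0,-40,0]]]'
python3 -m crank '[[[0,0,-40,0],[0,0,-40,0],[0,0,-30,0],[0,0,-18,0],[0,0,0,0],[0,0,0,0]]]'
python3 - <<'E'
from rig import arm
import cv2
c=arm.capture("side");cv2.imwrite("pics/a.png",cv2.resize(c["color"][110:310,200:420,::-1],None,fx=3,fy=3))
E
```

```text
time: 1.43
ee_pos: [0.4611, 0.0556, 0.2087]
orientation: [0.009, -0.104, 0.994, -0.002]
ft_force: [2.1, 0.6, -1.2]
opening: 0.0004
grasp_force: 0.0
time: 1.93
ee_pos: [0.4521, 0.064, 0.0751]
orientation: [-0.001, -0.112, 0.994, -0.0]
ft_force: [-0.3, 0.3, -1.1]
opening: 0.0005
grasp_force: 0.0
```

View pics/a.png

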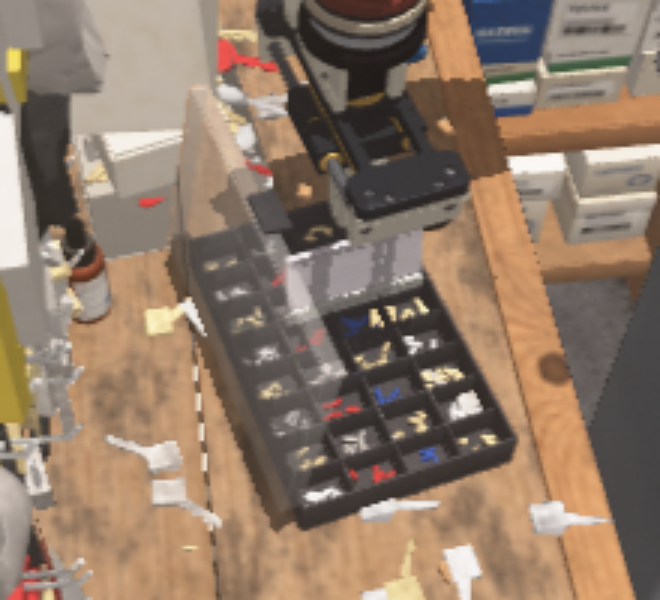

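The gripper sits behind (to the right of) the flap around (395,240) in the crop, with the cover untouched. Starting the fold.

```bash
python3 -m crank '[[[-2,9,0,0],[-2,9,0,0],[-2,8,-1,0],[-3,14,-4,0],[-1,6,-4,0],[-2,6,-6,0],[0,0,0,0]]]'
python3 -m crank '[[[-1,4,-6,0],[-1,4,-7,0],[0,2,-5,0],[0,0,0,0]]]'
```

```text
time: 2.57
ee_pos: [0.4402, 0.1181, 0.0603]
orientation: [0.0, -0.113, 0.994, 0.0]
ft_force: [-0.6, -0.1, 0.1]
opening: 0.0005
grasp_force: 0.0
time: 2.9
ee_pos: [0.4381, 0.1263, 0.0415]
orientation: [-0.001, -0.112, 0.994, -0.0]
ft_force: [-0.9, -0.3, -1.0]
opening: 0.0004
grasp_force: 0.0
```

```bash
python3 -m crank '[[[0,0,-4,0],[0,0,-3,0],[0,0,-2,0],[0,0,0,0]]]'; python3 -m crank '[[[0,0,-1,0],[0,0,0,0],[0,0,0,0]]]'
python3 - <<'E'
from rig import arm
import cv2
c=arm.capture("side");cv2.imwrite("pics/b.png",cv2.resize(c["color"][110:310,200:420,::-1],None,fx=3,fy=3))
E
```

```text
time: 3.23
ee_pos: [0.4385, 0.126, 0.0332]
orientation: [-0.0, -0.111, 0.994, -0.0]
ft_force: [0.1, 0.6, -0.3]
opening: 0.0004
grasp_force: 0.0
time: 3.48
ee_pos: [0.4386, 0.1258, 0.033]
orientation: [-0.0, -0.111, 0.994, -0.0]
ft_force: [-0.8, 0.6, 5.0]
opening: 0.0005
grasp_force: 2.4
```

View pics/b.png

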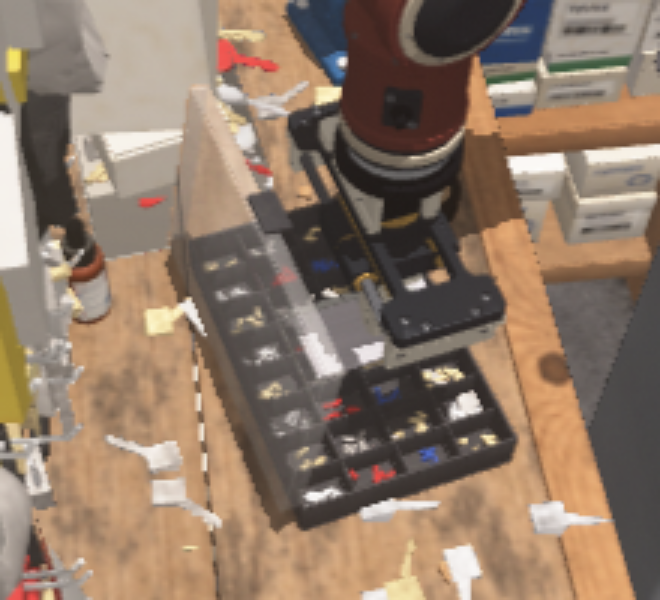

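The flap now lies flat under the fingertips at about (340,325), and the case and bystanders haven't moved. Next I raise the arm and move behind the cover.

```bash
python3 -m crank '[[[0,0,20,0],[0,0,35,0],[0,0,40,0],[0,0,40,0],[0,0,40,0],[0,0,25,0],[0,0,0,0]]]'; python3 -m crank '[[[25,7,0,0],[25,7,0,0],[25,8,0,0],[20,5,0,0],[6,2,0,0],[0,0,0,0],[0,0,0,0]]]'
python3 - <<'E'
from rig import arm
import cv2,numpy as np
from h import *
c=arm.capture("side");cv2.imwrite("pics/c.png",cv2.resize(c["color"][90:290,200:420,::-1],None,fx=3,fy=3))
E
```

```text
time: 4.12
ee_pos: [0.442, 0.1269, 0.2379]
orientation: [0.006, -0.111, 0.994, 0.001]
ft_force: [-0.1, 1.0, -0.4]
opening: 0.0001
grasp_force: 0.0
time: 4.7
ee_pos: [0.5384, 0.1546, 0.2314]
orientation: [-0.002, -0.111, 0.994, -0.0]
ft_force: [-0.4, 0.2, -0.6]
opening: 0.0005
grasp_force: 0.0
```

View pics/c.png

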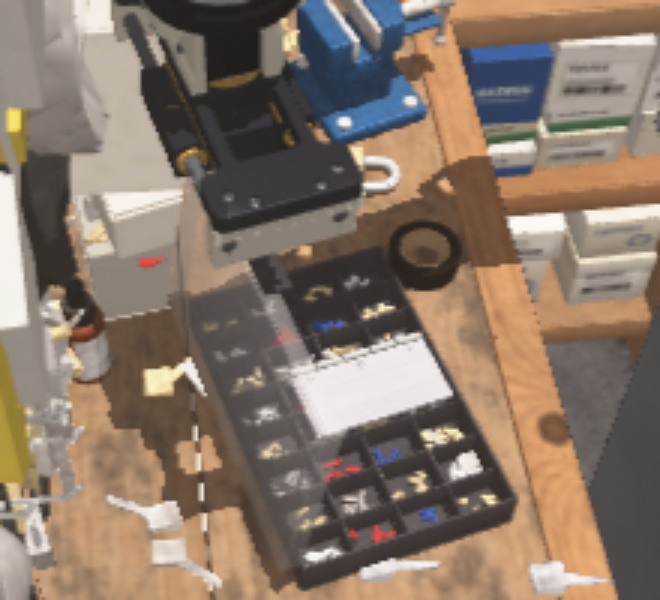

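The flap lies flat at (370,385) in the crop, and the gripper is above and behind the cover's free edge with no contact. Lowering behind the cover.

```bash
python3 -m crank '[[[3,1,-20,0],[0,0,-15,0],[0,0,-12,0],[0,0,-10,0],[0,0,0,0]]]'; python3 -m crank '[[[-5,-1,0,0],[-5,-1,0,0],[-5,-1,0,0],[-5,-1,0,0],[0,0,0,0]]]'
```

```text
time: 5.17
ee_pos: [0.5404, 0.1554, 0.1738]
orientation: [-0.002, -0.112, 0.994, -0.001]
ft_force: [-0.6, -0.2, 0.1]
opening: 0.0003
grasp_force: 0.0
time: 5.58
ee_pos: [0.5217, 0.1519, 0.1763]
orientation: [-0.0, -0.112, 0.994, -0.0]
ft_force: [0.3, 0.2, -0.2]
opening: 0.0004
grasp_force: 0.0
```

```bash
python3 -m crank '[[[-5,-1,-6,0],[-6,-1,-6,0],[-10,-2,-6,0],[-10,-2,-6,0],[-8,-2,-7,0],[-8,-2,-8,0],[0,0,0,0]]]'
python3 - <<'E'
from rig import arm
import cv2
c=arm.capture("side");cv2.imwrite("pics/d.png",cv2.resize(c["color"][90:290,200:420,::-1],None,fx=3,fy=3))
E
```

```text
time: 6.17
ee_pos: [0.4722, 0.1413, 0.1349]
orientation: [-0.003, -0.112, 0.994, -0.001]
ft_force: [0.6, -0.2, -0.4]
opening: 0.0006
grasp_force: 0.0
```

View pics/d.png

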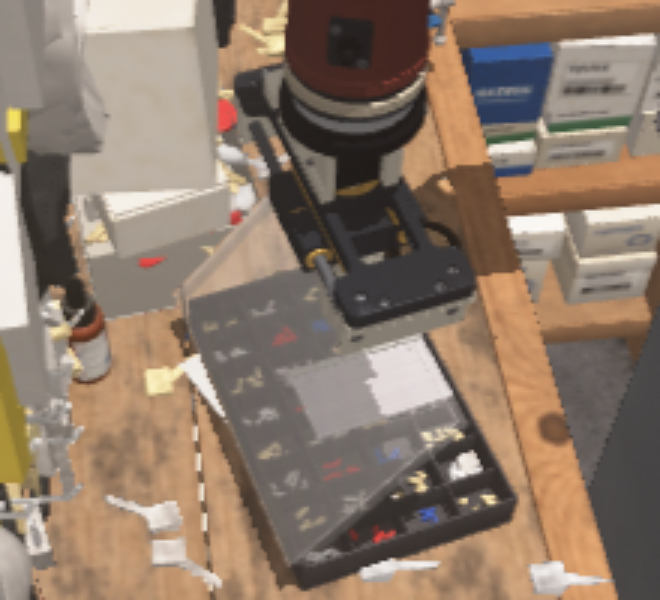

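The cover is following and is now about half shut, with its edge crossing (370,500) in the crop. The flap is still flat, so I continue along the arc.

```bash
python3 -m crank '[[[-6,-1,-7,0],[-6,-1,-8,0],[-6,-1,-8,0],[-6,-2,-9,0],[-5,-1,-9,0],[-4,-1,-9,0],[-3,-1,-9,0],[0,0,0,0]]]'; python3 -m crank '[[[-3,-1,-9,0],[-2,0,-8,0],[-1,0,-7,0],[0,0,0,0]]]'
```

```text
time: 6.88
ee_pos: [0.4385, 0.1338, 0.0765]
orientation: [-0.002, -0.112, 0.994, -0.0]
ft_force: [-0.3, -0.3, 0.4]
opening: 0.0003
grasp_force: 0.0
time: 7.22
ee_pos: [0.4331, 0.133, 0.0526]
orientation: [-0.001, -0.112, 0.994, -0.0]
ft_force: [0.3, -0.4, 0.5]
opening: 0.0007
grasp_force: 0.0
```

```bash
python3 -m crank '[[[0,0,-2,0],[0,0,-2,0],[0,0,-1,0],[0,0,0,0]]]'
```

```text
time: 7.55
ee_pos: [0.4339, 0.1332, 0.0486]
orientation: [0.0, -0.112, 0.994, 0.0]
ft_force: [0.7, 0.2, -0.5]
opening: 0.0003
grasp_force: 0.0
```

```bash
python3 -m crank '[[[0,0,-1,0],[0,0,-1,0],[0,0,-1,0],[0,0,0,0],[0,0,0,0]]]';python3 -m crank '[[[0,0,-1,0],[0,0,0,0],[0,0,0,0]]]'
```

```text
time: 7.97
ee_pos: [0.4337, 0.1332, 0.0459]
orientation: [0.0, -0.112, 0.994, 0.0]
ft_force: [-1.2, 0.1, 4.3]
opening: 0.0004
grasp_force: 1.8
time: 8.22
ee_pos: [0.4338, 0.1332, 0.0457]
orientation: [0.0, -0.112, 0.994, 0.0]
ft_force: [-2.6, -1.1, 12.3]
opening: 0.0003
grasp_force: 6.2
```

Firm contact at z = 45.7 mm matches the shut height. I retreat and check.

```bash
python3 -m crank '[[[0,0,10,0],[0,0,30,0],[0,0,40,0],[0,0,40,0],[0,0,40,0],[0,0,40,0],[0,0,0,0],[0,0,0,0]]]'
python3 -m crank '[[[-5,35,0,0],[-10,35,0,0],[-10,35,0,0],[-10,35,0,0],[-10,35,0,0],[0,0,0,0],[0,0,0,0]]]'
python3 - <<'E'
from rig import arm
import cv2,numpy as np
from h import *
c=arm.capture("side");s=arm.state();print(s['time'],s['ft_force'])
cv2.imwrite("pics/e.png",cv2.resize(c["color"][90:290,200:420,::-1],None,fx=3,fy=3))
z=c["range_z"];v,u=np.nonzero(z>0);T=np.linalg.inv(c["camera_from_world"])
P=((T[:3,:3]@np.linalg.inv(c["K"]))@(np.stack([u,v,np.ones(len(u))])*z[v,u])).T+T[:3,3]
t=np.radians(12.8);d=P[:,:2]-[.4623,.1324];X=d@[np.cos(t),np.sin(t)];Y=d@[-np.sin(t),np.cos(t)]
for x in(-.06,-.03,0,.03,.06):
  m=(abs(X-x)<.01)&(abs(Y)<.1);print(x,m.sum(),np.percentile(P[m,2],[5,50,95]).round(4))
E
```

```text
time: 8.88
ee_pos: [0.4351, 0.1335, 0.2467]
orientation: [0.003, -0.111, 0.994, 0.001]
ft_force: [-0.5, -0.1, -0.3]
opening: 0.0002
grasp_force: 0.0
time: 9.47
ee_pos: [0.3866, 0.3097, 0.2425]
orientation: [-0.002, -0.114, 0.993, -0.001]
ft_force: [-0.3, 0.0, -0.1]
opening: 0.0005
grasp_force: 0.0
9.5167 [ 0.49981697 -0.26980754 -0.81262212]
-0.06 790 [0.0434 0.0457 0.0481]
-0.03 834 [0.0435 0.0457 0.0496]
0 826 [0.0437 0.0458 0.0487]
0.03 818 [0.0437 0.0457 0.048 ]
0.06 848 [0.0433 0.0457 0.0479]
```

View pics/e.png

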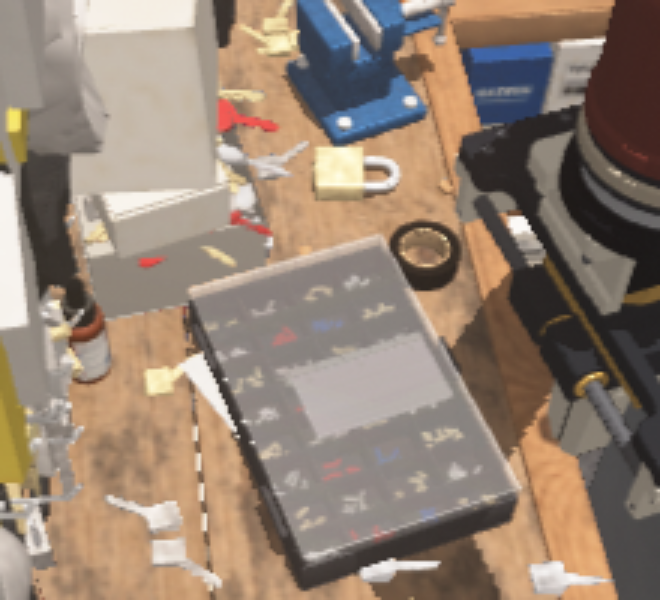

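The cover is level at 45.7 mm over its whole depth, and the flap shows flat beneath it at (370,385). The padlock (355,172), tape (425,252) and dropper (85,340) haven't moved.

```bash
python3 -c "
from rig import arm
print(arm.hand_in())"
```

```text
the job is handed in; nothing more can be done
None
```

I folded the flap flat, then shut the clear cover fully over it, and handed the job in at about 9.5 s; the last picture showed the case, padlock, tape roll and dropper bottle where they were.

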